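# Dispense one tissue cassette and slide it up to the row

### The job

Press the black plunger of the cassette dispenser all the way down once and let it come back up, so that a single cassette comes out of the mouth onto the tray. Then push it with the fingertips, never picking it up, and slide it along the tray between the rails until it lies up against the last cassette of the waiting row. Leave the row, the cassettes still in the magazine and everything else on the bench where they are.

Things in the scene. Friction and masses are not known exactly. Their poses are not given: they have to be found in the camera images.
- dispenser: Fixed bench dispenser for tissue cassettes: open-topped aluminium magazine (36 mm in x, 48 mm in y, top at 40 mm), a white linkage housing (70 mm in x, 62 mm high) behind it at +x, a long low grey steel tray in front. Origin on the bench under the magazine's centre; z up; the mouth looks to its own -x. The tray runs along its y from -70 to +230 mm.
- lane (a point): Point on the tray floor in the middle of the tray's lane, at dispenser x = -46, y = 0, z = 4 mm; same axes. The lane is 48 mm wide in x between two steel rails that stand 6 mm above the floor: front rail from y = -30 to +230 mm, back rail from +26 to +230 mm. Its -y end is open.
- mouth (a point): Bottom centre of the magazine's mouth, on the floor that runs level from magazine to tray: dispenser x = -18, y = 0, z = 4 mm. A full press sends the lowest cassette out to -x, its long side along y; it stops lying 14 to 24 mm in front of the mouth.
- plunger_top (a point): Centre of the flat top of the dispenser's black mushroom plunger knob, 30 mm across, 52 mm behind the magazine's centre (at dispenser x = +52 mm, y = 0); 102 mm above the bench when up, 80 mm when fully down.
- plunger (a joint): Plunger travel in m: 0 up (at rest), 0.022 fully down against its stop. A spring brings it back; it needs about 2 N to start and 6 N to reach the stop. Its linkage drives the ejector bar under the stack by 2.3 times this travel; each full press ejects one cassette.
- cassette_1: The lowest cassette of the stack of four in the magazine, the one that comes out. White plastic tissue cassette 28 mm (x) by 40 mm (y) by 7 mm high, 11 to 18 g; origin at the centre of its underside. The +y end has a small sloping writing face over a full-length 3 mm thick base; the -y end is square and 7 mm high.
- cassette_2: The second cassette from below in the magazine, same shape; it must stay in the magazine.
- cassette_3: The third cassette from below in the magazine; stays.
- cassette_4: The top cassette in the magazine; stays.
- row_cassette_1: The last cassette of the waiting row (the one nearest the magazine), lying in the tray lane to the +y side of the mouth; same shape and orientation as cassette_1, loose. A cassette just touching it has its centre 40 mm from it to -y.
- row_cassette_2: The other cassette of the row, between row_cassette_1 and the row stop; loose.
- row_stop: Aluminium stop clamped across the tray lane (47 mm wide, 12 mm long along y, 12.5 mm high above the tray floor), fixed; origin on the tray floor at the middle of its face towards the row. It backs the row.
- tube_rack: Bystander: blue tube rack 105 by 215 by 26 mm with some tubes in it, up to 51 mm high; origin under its centre.
- foil_dish: Bystander: small round aluminium weighing dish, 68 mm across the rim, 15 mm high.
- beaker: Bystander: glass beaker 84 mm across, 100 mm high.
- specimen_pot: Bystander: clear specimen pot with white cap, 56 mm across, 65 mm high.
- cryotube_1: Bystander: standing sample tube with blue cap, 15 mm across, 44 mm high, behind the tray.
- cryotube_2: Bystander: another standing sample tube, same size, behind the tray.
- forceps: Bystander: steel forceps 125 mm long lying on the bench in front of the tray (on its -x side).
- marker: Bystander: grey and black marker pen 136 mm long lying on the bench on the -y side of the dispenser.
Things that resemble listed ones, but are neither listed nor needed, are in the scene too. Leave any brown or green look-alike of the row_cassette_1 alone.

How it is judged:
On the way, in this order (a step that is already met when the one before it is completed fails the run):
1. the plunger is pressed fully down and the lowest cassette is out of the mouth (value of joint plunger above 0.02 m and x of cassette_1 in the frame of dispenser below -0.041 m).
2. the plunger is back up, the single cassette lies on the tray (value of joint plunger below 0.002 m and x of cassette_1 in the frame of dispenser below -0.038 m), for 0.1 s.
At the end, for the whole second after the job is handed in: The one dispensed cassette lies flat and still in the tray lane, within 0.15 rad of straight, at most 4 mm from the row's last cassette. The plunger is up (2 mm), the other three are in the magazine, the row has moved under 6 mm and the bystanders under 20 mm (y of cassette_1 in the frame of row_cassette_1 between -0.044 and -0.036 m and x of cassette_1 in the frame of dispenser between -0.058 and -0.034 m and z of cassette_1 in the frame of dispenser below 0.006 m and angle between the y axis of cassette_1 and the y axis of dispenser, either way round below 0.15 rad and angle between cassette_1's own z axis and vertical below 0.08 rad and linear speed of cassette_1 below 0.01 m/s and value of joint plunger below 0.002 m and x of cassette_2 in the frame of dispenser between -0.006 and 0.006 m and y of cassette_2 in the frame of dispenser between -0.006 and 0.006 m and z of each of cassette_2, cassette_3, cassette_4 in the frame of dispenser below 0.03 m and x of cassette_3 in the frame of dispenser between -0.006 and 0.006 m and y of cassette_3 in the frame of dispenser between -0.006 and 0.006 m and x of cassette_4 in the frame of dispenser between -0.006 and 0.006 m and y of cassette_4 in the frame of dispenser between -0.006 and 0.006 m and distance of each of row_cassette_1, row_cassette_2 from where it was at the start of the episode below 0.006 m and distance of each of tube_rack, foil_dish, beaker, specimen_pot, cryotube_1, cryotube_2, forceps, marker from where it was at the start of the episode below 0.02 m); the robot touches nothing.
It fails at once if a second cassette is pushed out of the magazine (plunger pressed again) (x of cassette_2 in the frame of dispenser below -0.008 m).
It fails at once if the dispensed cassette is lifted off the tray or tipped up (z of cassette_1 in the frame of dispenser above 0.012 m or angle between cassette_1's own z axis and vertical above 0.5 rad).
It fails at once if a cassette in the magazine is lifted out (z of cassette_2 in the frame of dispenser above 0.019 m or z of cassette_3 in the frame of dispenser above 0.026 m or z of cassette_4 in the frame of dispenser above 0.033 m).
It fails at once if a cassette of the waiting row is shoved or lifted (distance of any of row_cassette_1, row_cassette_2 from where it was at the start of the episode above 0.01 m).
It fails at once if a bystander is knocked away (distance of any of tube_rack, foil_dish, beaker, specimen_pot, cryotube_1, cryotube_2, forceps, marker from where it was at the start of the episode above 0.03 m).
It also fails if it takes over 40 s, if anything falls off the work surface, if the arm or the gripper's body presses on something with over 40 N, if the wrist force passes 120 N, or if a joint passes its speed limit or range.

### The arm

A 7-joint arm with a two-finger parallel gripper is mounted at the origin on the work surface. World frame = base frame: x ahead of the robot, y to its left, z up, the work surface at z = 0. Lengths are in m, angles in rad, forces in N, time in s.
With the tool pointing down it reaches from about 0.375 to 0.925 m from the base axis. Payload 3.1 kg.
Tool frame: the origin (TCP) lies between the finger pads; the fingertips stand 19 mm ahead of it and the grasp point (between the pads) is the TCP; z points along the fingers, y is the line along which they close (so a half turn about z gives the same grasp; the last joint's range is limited). The gripper opens to 85 mm and grips with 20 to 120 N. Pads are 22 mm wide; open, the fingers measure 114 mm over their backs; the gripper's body (76 mm by 85 mm) begins 54 mm behind the grasp point. The pads swing forward as they close: fully open they stand 13 mm farther back than shut.
Start: joints at [1.198, 0.383, 0.044, 1.598, -0.018, 1.161, -0.05], TCP at [0.176, -0.626, 0.211] pointing down, gripper open.
Joint ranges: [-2.61, 2.61], [-0.41, 2.15], [-1.48, 1.57], [0, 2.5], [-1.57, 4.71], [0.05, 1.97], [-2.85, 2.85]. Speed limits (rad/s): [2.79, 2.79, 3.14, 3.14, 3.14, 3.14, 3.14].

### API

Orientations are given as a unit quaternion [x, y, z, w].
In Python, from bench import move_ptp, movel, move_j, move_gripper, pause, inverse_kinematics, read_camera, camera_params, MotionError, sign_off, look_for, tip_of, read_time_s, read_qpos, read_joint_vel, read_effort, read_eef_pos, read_tcp_rot, read_ft_force, read_ft_torque, read_finger_gap, read_grasp_force gives the robot as it stands. Calls block until the motion is done:
- move_ptp(position, orientation): joint-space move of the TCP to a pose.
- movel(position, orientation=None, speed=0.15): straight line of the TCP; orientation=None keeps the orientation; speed is the mean speed in m/s.
- move_j(angles): joint-space move.
- move_gripper(opening, effort=None): finger opening in m; effort is the grip in N (None keeps the last); returns when the fingers have stopped.
- pause(seconds).
- inverse_kinematics(position, orientation): joint angles nearest the present ones, or None.
- read_camera(name): name is "scene" or "top" or "wrist"; returns the picture (420x560x3 uint8, red, green, blue); there is no depth.
- camera_params(name): a dict with "K" (3x3 intrinsics, pixels), "camera_from_world" (4x4, takes a point from world to camera coordinates). Camera axes: x right, y down, z forward; pixel columns grow to the right and rows downward; lengths in m; the calibration is good to about 2 mm. A picture is of the moment at which its call begins: read the wrist's pose just before it. camera_params takes no time and is no camera call; for the wrist camera it gives the pose at the moment of the call.
A pose or a line that the arm cannot do raises MotionError and nothing moves.
- sign_off(): hands the job in; it is judged then, once.
Trained networks look in the newest picture that a camera, given by its name, has taken for a name from the list of things; names that differ only in an ending like _2 or _b are one class to them, and where a whole thing is asked for, a point or a joint stands for the part that bears it (a point fixed in the world has none). Each returns a list of dicts, best first, with "confidence" (0 to 1); they miss things now and then, are a little off and sometimes report something else, mostly with a low value. They report only what shows in the picture. A call takes as long as a camera call. They do not tell look-alikes from the thing itself.
- look_for(camera, name): "at" ([column, row] in pixels, amid what is visible of it).
- tip_of(camera, name): "at" ([column, row] in pixels: a listed point, or the origin of a listed thing).
Readings, each from a call of its own:
- read_time_s(): time.
- read_qpos(): joint angles.
- read_joint_vel(): joint speeds.
- read_effort(): joint torques, N m.
- read_eef_pos(): TCP position.
- read_tcp_rot(): TCP orientation.
- read_ft_force(): force on the tool from outside, world axes, zero at the start.
- read_ft_torque(): the same for the moment, N m.
- read_finger_gap(): finger opening in m.
- read_grasp_force(): force on a finger pad.
Only numpy, scipy, OpenCV 4.12 (cv2) and the standard library are available. Lean on these libraries where they do the work, as an engineer would, in place of code of your own. Each camera call takes 0.05 s, during which the arm holds its last target. There are 200 camera calls.

## Working session

There is one attempt and no reset: what is moved stays moved. The work goes in short steps, each a Python script; the robot and the scene stay as the last script left them, time stands still between calls to the robot, and variables do not carry over. Pictures are saved under pics/ and viewed, at most 10 in all, crops included, and the job is handed in when it is done.

```bash
mkdir -p pics; ls
python3 - <<'E'
from bench import *
import cv2, numpy as np
for c in ["scene","top"]:
    im=read_camera(c); cv2.imwrite(f"pics/{c}0.png",im[:,:,::-1])
    P=camera_params(c); print(c,P["K"].round(1).tolist(),P["camera_from_world"].round(3).tolist())
    for n in ["plunger_top","mouth","lane","row_stop","row_cassette_1","cassette_1","dispenser"]:
        print(n,[(np.round(d["at"]).tolist(),round(d["confidence"],2)) for d in tip_of(c,n)[:5]])
print(read_time_s(),read_tcp_rot())
E
```

```text
pics
scene [[536.1, 0.0, 279.0], [0.0, 536.1, 210.1], [0.0, 0.0, 1.0]] [[-0.34, 0.941, -0.009, 0.205], [0.524, 0.181, -0.833, -0.161], [-0.781, -0.288, -0.554, 1.629], [0.0, 0.0, 0.0, 1.0]]
plunger_top [([255.0, 227.0], 0.62)]
mouth [([260.0, 248.0], 0.9), ([309.0, 228.0], 0.3)]
lane [([262.0, 242.0], 0.7)]
row_stop [([335.0, 244.0], 0.51)]
row_cassette_1 [([309.0, 244.0], 0.73), ([323.0, 241.0], 0.7), ([274.0, 205.0], 0.62), ([309.0, 288.0], 0.56), ([373.0, 228.0], 0.54)]
cassette_1 [([463.0, 308.0], 0.23)]
dispenser [([354.0, 274.0], 0.67)]
top [[489.3, 0.0, 275.1], [0.0, 489.3, 209.2], [0.0, 0.0, 1.0]] [[-0.002, -1.0, 0.028, -0.038], [-0.993, -0.001, -0.115, 0.522], [0.115, -0.029, -0.993, 1.128], [0.0, 0.0, 0.0, 1.0]]
plunger_top [([249.0, 195.0], 0.73), ([290.0, 208.0], 0.72), ([427.0, 236.0], 0.64), ([286.0, 177.0], 0.46)]
mouth [([292.0, 211.0], 0.84)]
lane [([284.0, 179.0], 0.67), ([296.0, 228.0], 0.65), ([288.0, 206.0], 0.33)]
row_stop [([224.0, 248.0], 0.68)]
row_cassette_1 [([249.0, 237.0], 0.68), ([233.0, 245.0], 0.48), ([192.0, 286.0], 0.48), ([309.0, 290.0], 0.48), ([228.0, 174.0], 0.44)]
cassette_1 [([289.0, 206.0], 0.57)]
dispenser [([291.0, 206.0], 0.95)]
0.8 [9.90573802e-01 1.36980077e-01 1.84385182e-05 3.25509411e-05]
```

Run:
```python
import cv2,numpy as np
a=cv2.imread("pics/top0.png");b=cv2.imread("pics/scene0.png")
cv2.imwrite("pics/t1.png",cv2.resize(a[110:320,130:410],None,fx=2.85,fy=2.85,interpolation=3))
cv2.imwrite("pics/s1.png",cv2.resize(b[150:330,180:420],None,fx=3.3,fy=3.3,interpolation=3))
```

```text
(no output)
```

View pics/t1.png

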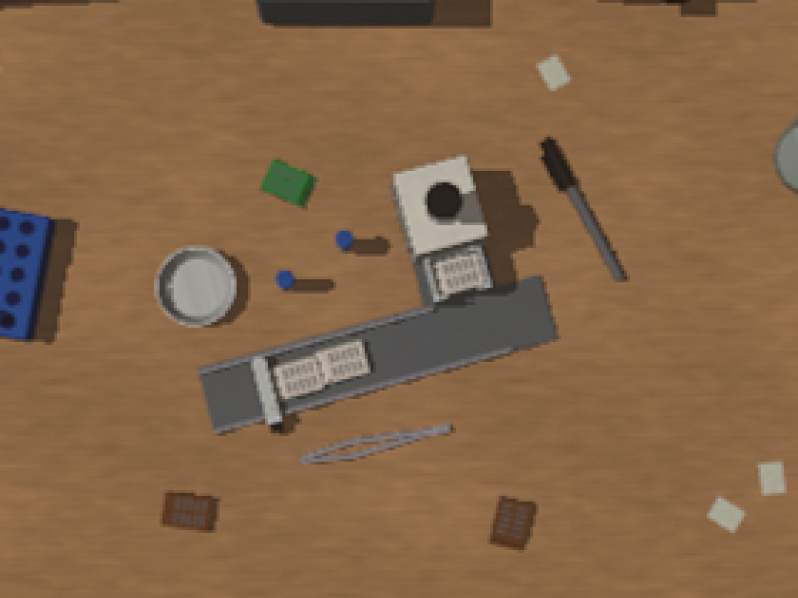

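View pics/s1.png

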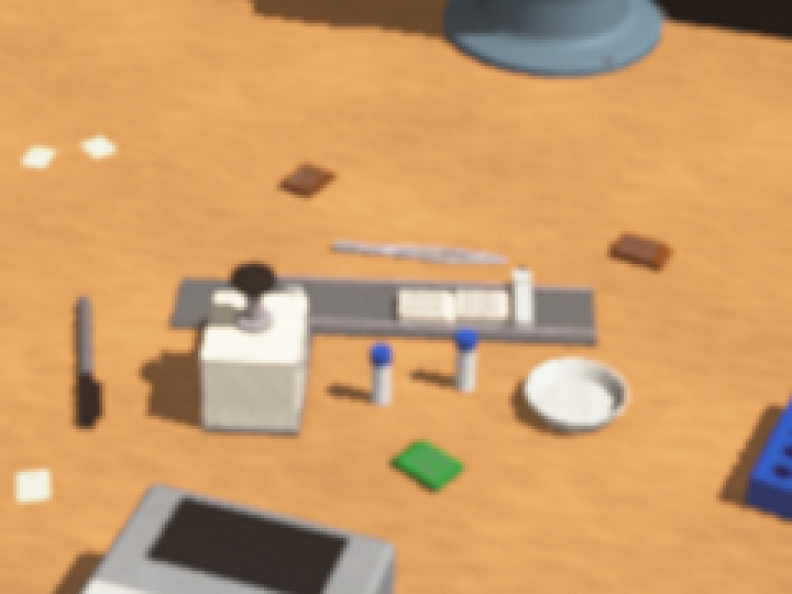

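Top crop (2.85×, offset 130,110): knob at (444,201), magazine at (460,272), tray ends at about (548,308) and (208,401). The two white row cassettes are at (346,361) and (299,379), with the stop at (267,390). Look-alikes: brown at (190,511) and (513,522), green at (288,183), and white paper bits. I choose the white cassette at (346,361), the row's end nearest the magazine. Scene crop (3.3×, offset 180,150): knob at (253,277), tray ends at (176,303) and (596,314).

```bash
cat > h.py <<'E'
from bench import *
import cv2, numpy as np
from scipy.optimize import least_squares
from scipy.spatial.transform import Rotation as R
def proj(P,X):
    X=np.atleast_2d(X); c=X@P["camera_from_world"][:3,:3].T+P["camera_from_world"][:3,3]
    q=c@P["K"].T; return q[:,:2]/q[:,2:]
def tri(obs):  # [(P,pix)]
    return least_squares(lambda X:np.concatenate([(proj(P,X)[0]-p) for P,p in obs]),[.5,-.1,.05])
def d2w(p,d): # pose (x,y,yaw), pts in dispenser frame
    c,s=np.cos(p[2]),np.sin(p[2]); d=np.atleast_2d(d)
    return np.c_[p[0]+c*d[:,0]-s*d[:,1], p[1]+s*d[:,0]+c*d[:,1], d[:,2]]
def w2d(p,w):
    c,s=np.cos(p[2]),np.sin(p[2]); w=np.atleast_2d(w)-np.r_[p[0],p[1],0]
    return np.c_[c*w[:,0]+s*w[:,1], -s*w[:,0]+c*w[:,1], w[:,2]]
def onplane(P,pix,z):
    M=P["camera_from_world"]; r=M[:3,:3].T@np.linalg.solve(P["K"],np.r_[pix,1]); o=-M[:3,:3].T@M[:3,3]
    return o+r*(z-o[2])/r[2]
E
cat > fit.py <<'E'
from h import *
T,S=camera_params("top"),camera_params("scene")
t=lambda u,v:np.array([u/2.85+130,v/2.85+110]); s=lambda u,v:np.array([u/3.3+180,v/3.3+150])
for n,a,b in [("knob",t(444,201),s(253,277)),("end-",t(548.5,307.5),s(176,303)),("end+",t(208.5,401.5),s(596,314)),("row1",t(346,361),s(484,304)),("row1b",t(346,361),s(427,304))]:
    r=tri([(T,a),(S,b)]); print(n,r.x.round(4),r.fun.round(1))
D=np.array([[52,0,102],[-46,-70,4],[-46,230,7]])/1e3
A=np.array([t(444,201),t(548.5,307.5),t(208.5,401.5)]);B=np.array([s(253,277),s(176,303),s(596,314)])
f=least_squares(lambda p:np.r_[(proj(T,d2w(p,D))-A).ravel(),(proj(S,d2w(p,D))-B).ravel()],[.55,-.1,0.3]);p=f.x
print(p.round(4),f.fun.round(1))
for n,q in [("row1",t(346,361)),("row2",t(299,379))]: print(n,w2d(p,onplane(T,q,.011)).round(4))
print("stopT",w2d(p,onplane(T,t(267,390),.0165)).round(4))
print("mag",w2d(p,onplane(T,t(460,272),.032)).round(4),"knob w",d2w(p,D[0]).round(4))
np.save("pose.npy",p)
E
python3 fit.py
```

```text
knob [ 0.5788 -0.0598  0.0964] [-0.7  0.2 -0.7 -0.1]
end- [ 0.5038 -0.1536 -0.0011] [-0.7  0.3 -0.7 -0.1]
end+ [0.4239 0.1356 0.0034] [-1.3  0.3 -1.3  0.1]
row1 [0.4517 0.0401 0.0089] [-9.5  2.7 -9.8 -0.1]
row1b [0.4574 0.0203 0.0078] [-1.2  0.4 -1.3 -0. ]
[ 0.5306 -0.0731  0.2714] [-0.8 -1.  -0.7 -0.5 -1.7 -0.  -0.8 -1.6 -0.8 -1.4 -1.  -1. ]
row1 [[-0.0456  0.1065  0.011 ]]
row2 [[-0.0496  0.1483  0.011 ]]
stopT [[-0.0516  0.1761  0.0165]]
mag [[-0.001  -0.0044  0.032 ]] knob w [[ 0.5807 -0.0591  0.102 ]]
```

Pose fits: knob height about 0.096–0.102, magazine at (0,−4) mm, row_1 at y≈106 mm. Now a close check with the wrist camera.

```bash
cat >> h.py <<'E'
p=np.load("pose.npy")
def Q(a=0): # tool x along dispenser +y (a=0) pointing down
    y=p[2]+np.pi/2+a
    return R.from_matrix(np.array([[np.cos(y),np.sin(y),0],[np.sin(y),-np.cos(y),0],[0,0,-1]]).T).as_quat()
def tcp(x,y,z): return d2w(p,[x,y,z])[0]
def snap(f):
    P=camera_params("wrist"); im=read_camera("wrist"); cv2.imwrite("pics/"+f,im[:,:,::-1]); return P
E
python3 - <<'E'
from h import *
for a in (0,np.pi): 
    q=inverse_kinematics(tcp(-.02,.0,.3),Q(a)); print(a,None if q is None else np.round(q,2))
a=0 if inverse_kinematics(tcp(-.02,0,.3),Q(0)) is not None else np.pi
move_ptp(tcp(-.02,0,.3),Q(a))
P=snap("w1.png"); np.save("w1.npy",P,allow_pickle=True)
print(read_eef_pos(),read_qpos().round(2) if hasattr(read_qpos(),'round') else read_qpos(),read_time_s())
for n,d in [("knob",(.052,0,.102)),("mouth",(-.018,0,.004)),("row1",(-.046,.1065,.011)),("end",(-.046,-.07,.004))]: print(n,proj(P,d2w(p,d)).round())
for n in ["plunger_top","mouth","row_cassette_1","row_stop"]: print(n,[(np.round(d["at"]).tolist(),round(d["confidence"],2)) for d in tip_of("wrist",n)[:4]])
E
```

```text
0 [ 0.64  0.1  -0.6   1.78  0.06  1.28  0.3 ]
3.141592653589793 [ 0.48  0.09 -0.43  1.78  0.04  1.28 -2.83]
[ 0.51112222 -0.08016676  0.29966226] [ 0.64  0.1  -0.6   1.78  0.06  1.28  0.3 ] 3.1583
knob [[352. 175.]]
mouth [[280. 160.]]
row1 [[255.  67.]]
end [[259. 214.]]
plunger_top [([352.0, 175.0], 0.86), ([313.0, 250.0], 0.27), ([292.0, 158.0], 0.16)]
mouth [([279.0, 159.0], 0.85)]
row_cassette_1 [([252.0, 22.0], 0.94), ([397.0, 60.0], 0.9), ([256.0, 66.0], 0.6), ([124.0, 151.0], 0.56)]
row_stop [([256.0, 6.0], 0.42)]
```

View pics/w1.png

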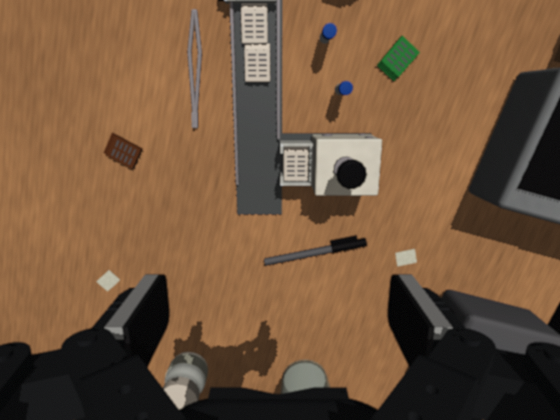

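The wrist view agrees with the fit within about 1 px: knob (351,174), mouth (280,160), white row_1 (257,64). Pressing now.

Run:
```python
from h import *
q=Q()
move_gripper(0.0,40); print("gap",read_finger_gap())
move_ptp(tcp(.052,0,.16),q)
movel(tcp(.052,0,.124),q,.1)
f0=np.array(read_ft_force()); print("f0",f0.round(2))
movel(tcp(.052,0,.1005),q,.06); print(read_eef_pos()[2],np.array(read_ft_force()).round(2))
for z in (.0995,.0985,.0975,.0965):
    movel(tcp(.052,0,z),q,.03); f=np.array(read_ft_force())-f0; print(z,read_eef_pos()[2],f.round(2))
    if f[2]>12: break
pause(.3)
movel(tcp(.052,0,.16),q,.08)
movel(tcp(-.04,-.05,.22),q,.2); move_gripper(0.0); 
P=snap("w2.png"); np.save("w2.npy",P,allow_pickle=True)
print(read_time_s(), proj(P,d2w(p,[(-.05,0,.011),(-.05,-.02,.011),(-.036,-.02,.011),(.052,0,.102)])).round())
```

```text
gap 0.0002476421981485169
f0 [ 0.24 -0.16  0.68]
0.09995556459752451 [-0.41 -0.43  0.36]
0.0995 0.09975307620400659 [-0.87  0.06 -0.37]
0.0985 0.09855311206952153 [-0.51  0.46 -0.73]
0.0975 0.09741354128582175 [-0.63  0.09 -1.23]
0.0965 0.09639048280018157 [-1.08 -0.18 -0.57]
9.1083 [[267. 126.]
 [267. 146.]
 [281. 146.]
 [402. 134.]]
```

View pics/w2.png

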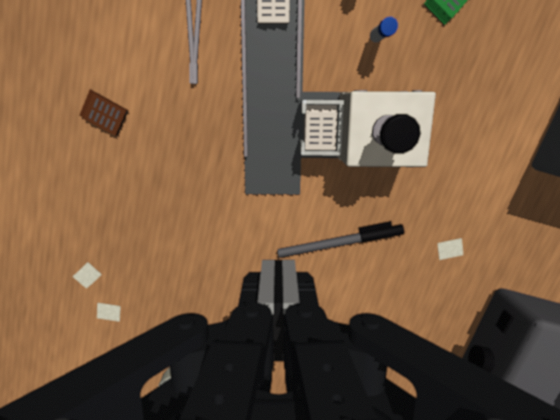

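Run:
```python
from h import *
P=camera_params("wrist"); e=np.array(read_eef_pos()); print(e,read_tcp_rot(),Q())
print("tcp,tip px",proj(P,[e,e-[0,0,.019]]).round())
T=camera_params("top");S=camera_params("scene")
k=tcp(.052,0,.16); movel(k+[0,0,.06],Q(),.2); movel(k,Q(),.2)
for c in ("top","scene"):
    im=read_camera(c); cv2.imwrite(f"pics/{c}2.png",im[:,:,::-1])
    print(c,proj(camera_params(c),[k,k-[0,0,.019],d2w(p,(.052,0,.102))[0]]).round())
a=cv2.imread("pics/top2.png");b=cv2.imread("pics/scene2.png")
cv2.imwrite("pics/c2.png",np.hstack([cv2.resize(a[120:260,220:350],(390,420)),cv2.resize(b[130:270,190:320],(390,420))]))
print(read_time_s())
```

```text
[ 0.50567578 -0.1306956   0.21930455] [ 6.04080923e-01  7.96922649e-01  1.73374603e-04 -7.06504258e-04] [0.60493754 0.79627293 0.         0.        ]
tcp,tip px [[278. 259.]
 [278. 244.]]
top [[286. 175.]
 [286. 176.]
 [285. 179.]]
scene [[255. 209.]
 [255. 217.]
 [256. 232.]]
10.3333
```

View pics/c2.png

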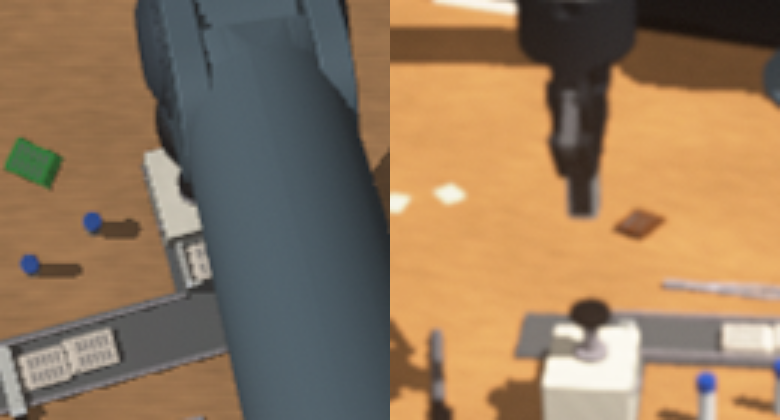

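Scene crop: the knob is at (590,313), and the fingertips show at (583,215), about 15 px (≈3 cm) above where 19 mm ahead of the TCP would be. So the closed tips stand higher than stated, and the first stroke ended above the knob. I'll descend with force feedback.

Run:
```python
from h import *
q=Q()
movel(tcp(.052,0,.0975),q,.1); pause(.1)
f0=np.array(read_ft_force()); z=.0975; n=0; zc=None; log=[]
while z>.062:
    z-=.0015; movel(tcp(.052,0,z),q,.04); f=np.array(read_ft_force())-f0
    log.append((round(z,4),round(read_eef_pos()[2],4),f.round(1).tolist()))
    if zc is None and abs(f[2])>2: zc=z
    if abs(f[2])>12: break
    if zc and z<zc-.024: break
print(*log,sep="\n"); print(read_time_s(),"contact",zc)
```

```text
(0.096, np.float64(0.0963), [-0.3, 0.0, -0.5])
(0.0945, np.float64(0.0944), [-0.3, -1.0, -0.2])
(0.093, np.float64(0.0928), [-0.8, 0.5, -1.0])
(0.0915, np.float64(0.0914), [-0.0, 0.1, -0.5])
(0.09, np.float64(0.0899), [-1.2, -1.4, -0.5])
(0.0885, np.float64(0.0883), [-0.3, -0.6, -0.3])
(0.087, np.float64(0.0869), [-0.2, -0.5, 0.1])
(0.0855, np.float64(0.0853), [-0.9, -0.2, -0.8])
(0.084, np.float64(0.0839), [0.1, 0.2, -0.3])
(0.0825, np.float64(0.0824), [0.3, -0.4, -0.0])
(0.081, np.float64(0.0813), [-0.9, 0.3, 1.9])
(0.0795, np.float64(0.0797), [0.1, -0.9, 1.0])
(0.078, np.float64(0.0781), [-0.3, 0.1, 2.3])
(0.0765, np.float64(0.0765), [-1.2, -0.6, 3.3])
(0.075, np.float64(0.075), [-0.6, -0.4, 2.2])
(0.0735, np.float64(0.0735), [-0.8, 0.9, 2.7])
(0.072, np.float64(0.0719), [0.9, 0.1, 2.5])
(0.0705, np.float64(0.0704), [0.3, 0.1, 3.0])
(0.069, np.float64(0.069), [-0.1, -0.1, 3.1])
(0.0675, np.float64(0.0676), [-0.2, -0.7, 3.8])
(0.066, np.float64(0.0661), [0.9, 0.6, 3.5])
(0.0645, np.float64(0.0646), [0.5, -0.8, 4.2])
(0.063, np.float64(0.0631), [0.5, -0.1, 4.1])
(0.0615, np.float64(0.0616), [1.4, -0.1, 4.5])
17.2083 contact 0.07799999999999999
```

Contact came at TCP z ≈ 0.0815, so the closed tips are effectively about 20 mm behind the TCP. That matches the picture. The stop should be at TCP ≈ 0.0595.

Run:
```python
from h import *
q=Q()
for z in (.060,.0592,.0586,.058,.0574,.0568):
    movel(tcp(.052,0,z),q,.06); f=np.array(read_ft_force()); print(z,round(read_eef_pos()[2],4),f.round(1))
    if f[2]>13: break
pause(.1)
movel(tcp(.052,0,.115),q,.15)
movel(tcp(-.045,-.075,.16),q,.3)
P=snap("w3.png"); np.save("w3.npy",P,allow_pickle=True); np.save("e3.npy",read_eef_pos())
print(read_time_s(), proj(P,d2w(p,[(-.05,0,.011),(-.05,-.02,.011),(-.05,.02,.011),(-.018,0,.004)])).round())
```

```text
0.06 0.0602 [ 1.  -0.3  5.7]
0.0592 0.06 [-0.  -0.8  9.3]
0.0586 0.06 [-1.6 -0.8 12. ]
0.058 0.0599 [-2.3 -0.  15. ]
19.475 [[274.  96.]
 [274. 122.]
 [274.  70.]
 [313.  96.]]
```

View pics/w3.png

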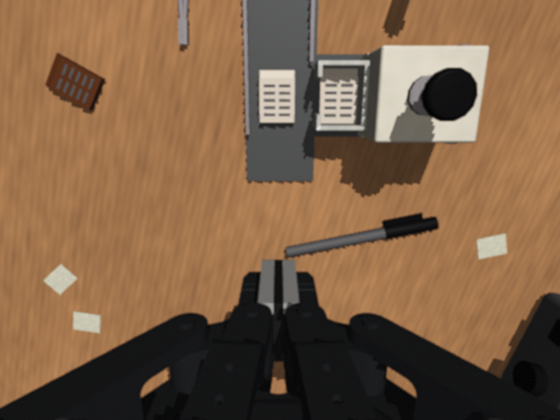

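The stop was reached (force rose at a fixed height). Wrist view: the dispensed cassette lies straight at (277,97), about dispenser x −48, y −1 mm. The knob is up and the remaining cassettes are in the magazine. Now the push, stopping short of the row for a look.

Run:
```python
from h import *
q=Q(); X=-.0475
print(inverse_kinematics(tcp(X,-.052,-.013),q) is not None)
movel(tcp(X,-.052,.02),q,.2)
f0=np.array(read_ft_force())
z=.02
for z in (.0,-.008,-.0105,-.013):
    movel(tcp(X,-.052,z),q,.06); f=np.array(read_ft_force())-f0
    if f[2]>5: print("touch",z,f); break
print(z,read_eef_pos(),f.round(1))
movel(tcp(X,.022,z),q,.05)
print((np.array(read_ft_force())-f0).round(1),w2d(p,read_eef_pos()).round(4))
P=snap("w4.png"); print(read_time_s(),proj(P,d2w(p,[(X,.033,.011),(X,.073,.011),(X,.088,.011),(X,.128,.011)])).round())
```

```text
True
-0.013 [ 0.49859826 -0.13588483 -0.01316421] [0.3 1.4 0.3]
[-0.3  0.9 -0.1] [[-0.0475  0.0216 -0.013 ]]
23.2833 [[277. 258.]
 [277. 158.]
 [277. 117.]
 [277.  -8.]]
```

View pics/w4.png

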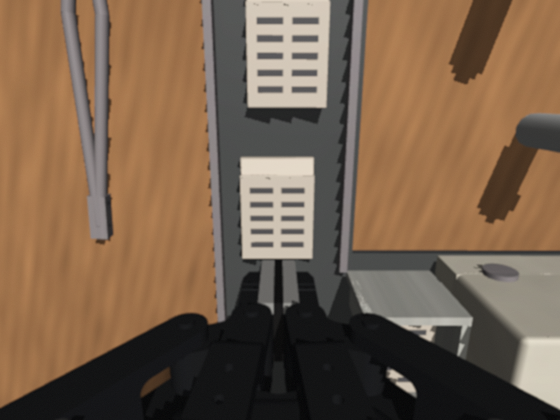

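Wrist view: the pushed cassette's −y edge is at row 258 and its far end at row 157. The row's near edge is at row 107, so the gap is about 18 mm. I'll push 15 mm and look again.

Run:
```python
from h import *
P=camera_params("wrist")
a=w2d(p,onplane(P,(277,258.5),.011));b=w2d(p,onplane(P,(287,106),.011));c=w2d(p,onplane(P,(277,157),.007));print(a.round(4),b.round(4),c.round(4),"gap",(b-a)[0,1]-.04)
movel(tcp(-.0475,.022+.015,-.013),Q(),.04)
P=snap("w5.png"); np.save("w5.npy",P,allow_pickle=True)
print(read_time_s(),w2d(p,read_eef_pos()).round(4))
im=cv2.imread("pics/w5.png")[60:280,180:380]; cv2.imwrite("pics/c5.png",cv2.resize(im,None,fx=2.7,fy=2.7,interpolation=3))
```

```text
[[-0.0477  0.0326  0.011 ]] [[-0.0441  0.0918  0.011 ]] [[-0.0477  0.073   0.007 ]] gap 0.019187175193510188
23.8583 [[-0.0474  0.0371 -0.013 ]]
```

View pics/c5.png

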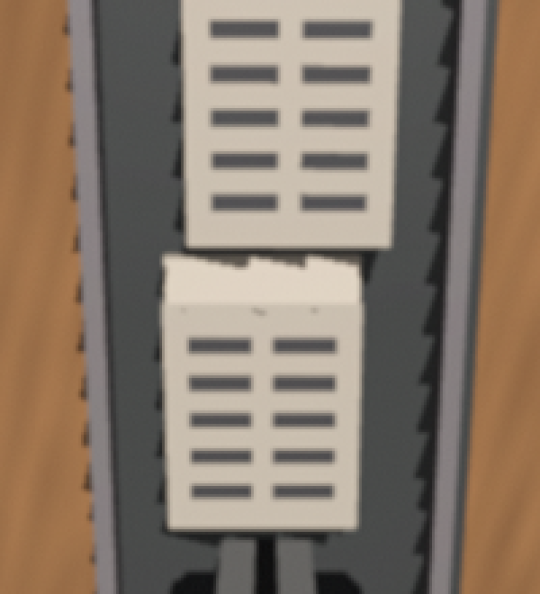

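Close crop: straight, and almost touching. The row edge is at row 247 and the pushed cassette's base end at about row 255. Closing the remainder and retracting.

Run:
```python
from h import *
P=camera_params("wrist"); q=Q()
a=w2d(p,onplane(P,(277,256),.011));b=w2d(p,onplane(P,(287,151.5),.011));g=(b-a)[0,1]-.04;print(a.round(4),b.round(4),"gap",g)
g=np.clip(g,.001,.006)
y=w2d(p,read_eef_pos())[0,1]
movel(tcp(-.0475,y+g+.0008,-.013),q,.02); pause(.2)
print("f",np.array(read_ft_force()).round(1),w2d(p,read_eef_pos()).round(4))
movel(tcp(-.0475,y-.02,-.013),q,.06)
movel(tcp(-.0475,y-.02,.06),q,.15)
movel(tcp(-.0475,.02,.12),q,.2)
P=snap("w6.png"); print(read_time_s())
im=cv2.imread("pics/w6.png"); cv2.imwrite("pics/c6.png",im)
```

```text
[[-0.0477  0.0492  0.011 ]] [[-0.044   0.0911  0.011 ]] gap 0.0018906838166390452
f [0.2 0.  0. ] [[-0.0475  0.0397 -0.013 ]]
26.0083
```

View pics/c6.png

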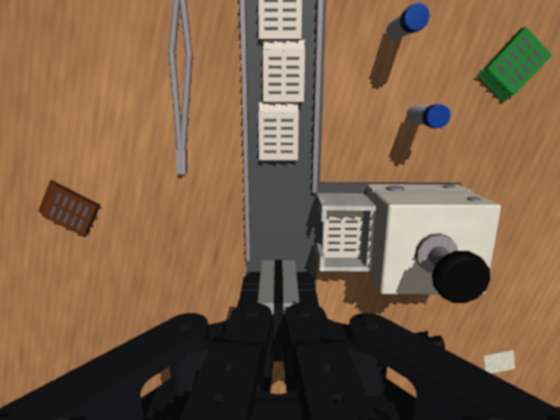

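The cassette lies flat and straight at (278,132), against the row cassette at (284,71). The magazine is full and the knob is up. A numeric check of the spacing before handing in.

Run:
```python
from h import *
P=camera_params("wrist"); g=cv2.imread("pics/w6.png").astype(float).sum(2)/3
f=lambda lo,hi,c0,c1:(lo+.5+np.argmax(-np.diff(g[lo:hi,c0:c1].mean(1))))
e=[f(150,175,262,296),f(92,110,298,303),f(92,112,268,300)]
print(e,g[92:112,285].round().tolist())
ys=[w2d(p,onplane(P,(280,r),.011))[0,1] for r in (e[0],e[1])]; print(np.round(ys,4),ys[1]-ys[0])
if .038<ys[1]-ys[0]<.0425: print(sign_off())
```

```text
[np.float64(159.5), np.float64(101.5), np.float64(101.5)] [172.0, 176.0, 187.0, 197.0, 198.0, 198.0, 199.0, 200.0, 190.0, 151.0, 100.0, 84.0, 115.0, 169.0, 205.0, 215.0, 215.0, 215.0, 214.0, 208.0]
[0.0512 0.0916] 0.04042221421720972
the job is handed in; nothing more can be done
None
```

The job is handed in: after one full plunger press, the single dispensed cassette was pushed along the tray, lies flat and straight, and measured about 0.4 mm from touching the row's last cassette. My first press stroke stopped above the knob without touching it, because the closed fingertips sit about 39 mm higher than stated. In the last picture the plunger was up and the magazine looked undisturbed. I did not measure the row's own movement or check every bystander.

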